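Roll the mill jar up the loading ramp onto the jar mill and start it

ROBOT

A 6-joint arm with a two-finger parallel gripper is mounted at the origin on the work surface. World frame = base frame: x ahead of the robot, y to its left, z up, the work surface at z = 0. Lengths are in m, angles in rad, forces in N, time in s.
With the tool pointing down it reaches from about 0.4 to 0.825 m from the base axis. Payload 7 kg.
Tool frame: the origin (TCP) lies midway between the tips of the shut fingers; the grasp point (between the pads) lies 19 mm behind it; z points along the fingers, y is the line along which they close (so a half turn about z gives the same grasp; the last joint's range is limited). The gripper opens to 88 mm and grips with 3 to 60 N. Pads are 19 mm wide; open, the fingers measure 130 mm over their backs; the gripper's body (78 mm by 193 mm) begins 47 mm behind the grasp point.
Start: joints at [-0.94, 0.359, 0.012, 0, -1.224, -0.288], TCP at [0.227, -0.636, 0.227] pointing down, gripper open.
Joint ranges: [-3.07, 3.07], [-1.43, 2.12], [-1.02, 1.25], [-3.03, 1.67], [-3.05, -0], [-3.03, 3.03]. Speed limits (rad/s): [2.39, 2.39, 3.01, 3.14, 3.14, 3.14].

INTERFACE

Orientations are given as a 3x3 rotation matrix whose columns are the frame's x, y, z axes.
In Python, from bench import manip, get_image, get_calibration, find_in, cut_out, spot_point gives the robot as it stands.
- The arm moves only by the tool play_rows, never from a script. Its argument "moves" is a list that holds one entry, the list of rows, each a list of 7 numbers: the turn, a rotation vector about the tool's x, y, z in rad, then the shift along the tool's x, y, z in m, then the closure in counts, from 0 (fully open) to 255 (shut). In form: [[[rx, ry, rz, dx, dy, dz, jaw], ...]]. A call has 1 to 5 rows; each row shifts and turns the commanded pose from where the row before left it, along the tool's axes as they then stand; what a row does not reach is not made up. A row lasts 1/12 s, in which the tool goes at most 41.7 mm and 7.16 degrees, less where a joint would pass 70% of its speed; a pose out of reach is approached as far as the arm can. A call is refused whole if a number of a shift passes 0.0417 or a number of a turn 0.125, either way. A call with a gripper value outside its range is refused whole. The fingers move at their own pace and stop on an object; "newtons" is the grip in N (left out, the last holds). Time passes only in rows, so rows that do not move let the fingers close. It gives the time, the measured TCP pose, the force, the opening and the grip force at its end, in the units of the state.
- manip.sense(): the state, without advancing time (a new reading comes with each control period).
- get_image(name): name is "scene" or "top" or "wrist"; returns the picture (420x560x3 uint8, blue, green, red); there is no depth.
- get_calibration(name): a dict with "intrinsics" (3x3 intrinsics, pixels), "k1" (the pictures are not rectified: a ray, as slopes to the right and down, at radius r is drawn at 1 + k1 r^2 times it, then the intrinsics apply), "xyz" and "attitude" of the camera in the world; the wrist camera has in their place "T_tool_cam" (4x4, takes a point from camera to tool coordinates, whose origin is the TCP and whose axes are the flange's). Camera axes: x right, y down, z forward; pixel columns grow to the right and rows downward; lengths in m; the calibration is good to about 2 mm. A picture is of the moment at which its call begins: read the wrist's pose just before it. get_calibration takes no time and is no camera call.
- manip.close_job(): hands the job in; it is judged then, once.
Trained networks look in the newest picture that a camera, given by its name, has taken for a name from the list of things; names that differ only in an ending like _2 or _b are one class to them, and where a whole thing is asked for, a point or a joint stands for the part that bears it (a point fixed in the world has none). Each returns a list of dicts, best first, with "p" (0 to 1); they miss things now and then, are a little off and sometimes report something else, mostly with a low value. They report only what shows in the picture. A call takes as long as a camera call. They do not tell look-alikes from the thing itself.
- find_in(query, camera): "bbox" ([left, top, right, bottom] in pixels, round what is visible of it).
- cut_out(query, camera): "region" (420x560 bool, what is visible of it) and "bbox" ([left, top, right, bottom] in pixels, round what is visible of it).
- spot_point(query, camera): "position" ([column, row] in pixels: a listed point, or the origin of a listed thing).
The state is a dict: "time": time; "joint_pos": joint angles; "qd": joint speeds; "tau": joint torques, N m; "tool_pos": TCP position; "ee_rot": TCP orientation; "force": force on the tool from outside, world axes, zero at the start; "ft_torque": the same for the moment, N m; "finger_gap": finger opening in m; "gripper_force": force on a finger pad.
Only numpy, scipy, OpenCV 4.12 (cv2) and the standard library are available. Lean on these libraries where they do the work, as an engineer would, in place of code of your own. Each camera call takes 0.05 s, during which the arm holds its last target. There are 200 camera calls.

TASK

Push the porcelain mill jar that lies at the foot of the loading ramp slowly up the ramp with the fingertips, not letting it run back down, until it drops into the trough between the mill's two rubber rollers and lies still there along both. Then press the start button on the mill's control panel and come away. Do not take the jar between the fingers or lift it, and leave the other things on the bench where they are.

Things in the scene. Friction and masses are not known exactly. Their poses are not given: they have to be found in the camera images.
- mill: bench jar mill, fixed. Origin on the bench under the middle of the trough; x level, uphill along the ramp; y along the rollers; z up. Two rubber rollers (standing still), 32 mm in diameter, 230 mm long: axes at x = -30 and +30 mm, z = 26 mm, tops at z = 42 mm. Bearing plates at their ends, inner faces at y = +-115 mm, tops at z = 52 mm.
- home (a point): where the middle of the jar's axis lies when the jar sits down on both rollers: mill x = 0, y = 0, z = 68.5 mm (the jar may lie off to either side along the rollers). A belt guard outside the bearing plate on the mill's -y side reaches y = -147 mm, z = 59 mm.
- panel (a point): middle of the control panel, the flat top of the white drive housing behind the rollers (mill x = 60 to 178 mm, y = +-135 mm, top at z = 80 mm). On it: the start button, a flat timer window in the middle, and at the other end a black speed knob, 34 mm in diameter and 14 mm high, left alone.
- ramp: steel loading ramp in front of the mill, part of it, sloping 12 degrees. Origin at the middle of its lower edge, on the bench, mill x = -229 mm; x up the slope, y along the rollers, z square to the sheet (upper face z = 0). 200 mm long up the slope, 216 mm wide; its upper end runs flush into the top of the front roller. Folded side edges stand 7 mm above the sheet from 31 mm up the slope.
- jar: white porcelain mill jar lying on its side on the bench at the foot of the ramp, within 4 degrees of parallel to the rollers. Cylinder 72 mm in diameter, 104 mm long; a 56 mm wide lid and its clamp screw reach 82 mm from the origin on the +y end. Origin on its axis, mid-cylinder; y along the axis; x and z turn as it rolls. 0.5 to 0.85 kg, glazed; rolls easily, keeps its heading.
- start (a joint): travel of the start button in m: 0 up, 0.006 fully down; springs back. It takes about 1.5 N to begin to move and 5 N to go fully down. It counts as pressed beyond 0.004.
- start_top (a point): middle of the top of the start button: round, grey, flat, 28 mm in diameter, in a black collar 44 mm across, on the panel at mill x = 119 mm, y = 65 mm. Its top is at mill z = 102 mm when up, 10 mm above its collar, and is pressed straight down.
- spare_jar: small porcelain jar standing upright, 58 mm in diameter, 86 mm high, beside the ramp; origin at the centre of its underside. Leave alone.
- tall_bottle: cosmetics bottle with metal cap, 64 mm in diameter, 165 mm high, standing beside the mill; origin at the centre of its underside. Leave alone.
- round_bottle: cosmetics bottle with metal cap, 72 mm in diameter, 140 mm high, standing to the left; origin at the centre of its underside. Leave alone.
- cream_jar: low cream jar, 54 mm in diameter, 45 mm high, standing beside the mill; origin at the centre of its underside. Leave alone.
- wrench: small steel wrench, 150 mm long, lying flat on the bench to the left behind the mill. Leave alone.
- dish_stack: stack of four closed culture dishes, 90 mm in diameter, 64 mm high, to the right of the work; origin at the centre of its underside. Leave alone.
- beaker: open plastic beaker, 90 mm in diameter, 110 mm high, to the right; origin at the centre of its underside. Leave alone.
There are look-alikes about, which are no part of the job. Leave any green or red look-alike of the jar alone.

How it is judged:
On the way, in this order (a step that is already met when the one before it is completed fails the run):
1. the jar is on the ramp, borne by it, on its way up (x of jar in the frame of ramp between 0.07 and 0.17 m and contact force between jar and ramp above 0.5 N), for 0.1 s.
2. the jar lies still in the trough between the rollers (x of jar in the frame of mill between -0.008 and 0.008 m and z of jar in the frame of mill between 0.063 and 0.074 m and angle between the y axis of jar and the y axis of mill, either way round below 0.12 rad and linear speed of jar below 0.02 m/s), for 0.3 s.
3. the start button is pressed with the jar in the trough (value of joint start above 0.004 m and x of jar in the frame of mill between -0.008 and 0.008 m).
At the end, for the whole second after the job is handed in: The jar lies at rest in the trough, its axis within 8 mm of the middle between the rollers, at the height of sitting on both (within 5 mm) and within 7 degrees of parallel to them; the start button has been pressed after that and is up again (all of step 2 and value of joint start below 0.002 m); the robot touches nothing.
It fails at once if the jar rolls back off the ramp or away over the bench (more than 35 mm behind its farthest starting place) (x of jar in the frame of mill below -0.32 m).
It fails at once if the jar runs on the ramp faster than 0.25 m/s, up or back (x of jar in the frame of ramp between 0.02 and 0.185 m and linear speed of jar above 0.25 m/s).
It fails at once if the jar is lifted more than 20 mm off the ramp (z of jar in the frame of ramp above 0.056 m).
It fails at once if the jar is taken between the fingers (distance between the grasp point and jar below 0.035 m).
It fails at once if another thing on the bench is moved more than 25 mm or tipped over (distance of any of spare_jar, tall_bottle, round_bottle, cream_jar, wrench, dish_stack, beaker from where it was at the start of the episode above 0.025 m or angle between any of spare_jar, tall_bottle, round_bottle, cream_jar, dish_stack, beaker's own z axis and vertical above 0.5 rad).
It also fails if it takes over 58 s, if anything falls off the work surface, if the arm or the gripper's body presses on something with over 40 N, if the wrist force passes 120 N, or if a joint passes its speed limit or range.

## Working session

There is one attempt and no reset: what is moved stays moved. The work goes in short steps, Python scripts to look and compute and a tool call to move; the robot and the scene stay as the last step left them, time stands still between calls to the robot, and variables do not carry over. Pictures are saved under pics/ and viewed, at most 10 in all, crops included, and the job is handed in when it is done.

Besides the shell and the picture viewer there is one more tool, called after "Emit:" as a command line: name --argument value ..., lists and objects as JSON in quotes. play_rows: Moves the arm, as the interface text tells. Its arguments: {"type":"object","properties":{"moves":{"type":"array","items":{"type":"array","items":{"type":"array","items":{"type":"number"}}}},"newtons":{"type":"number"}},"required":["moves"]}

```bash
ls; mkdir -p pics
cat > h.py <<'E'
import numpy as np, cv2, json
from bench import manip,get_image,get_calibration,find_in,cut_out,spot_point
def ray(cam,px):
    c=get_calibration(cam);K=np.array(c["intrinsics"]);k=c["k1"]
    d=np.array([(px[0]-K[0,2])/K[0,0],(px[1]-K[1,2])/K[1,1]]);u=d.copy()
    for _ in range(30): u=d/(1+k*(u@u))
    if cam=="wrist":
        s=manip.sense();T=np.array(c["T_tool_cam"]);R=np.array(s["ee_rot"]);o=np.array(s["tool_pos"])+R@T[:3,3];A=R@T[:3,:3]
    else: o=np.array(c["xyz"]);A=np.array(c["attitude"])
    return o,A@np.array([u[0],u[1],1])
def atz(cam,px,z):
    o,d=ray(cam,px); return o+d*(z-o[2])/d[2]
E
python3 - <<'E'
from h import *
for c in("scene","top"):
    im=get_image(c);cv2.imwrite(f"pics/{c}0.png",im)
    for q,z in(("home",.0685),("panel",.08),("start_top",.102),("jar",.036),("ramp",0),("mill",0),("spare_jar",0),("tall_bottle",0),("cream_jar",0)):
        print(c,q,[(round(r["p"],2),np.round(r["position"],1).tolist(),np.round(atz(c,r["position"],z),3).tolist()) for r in spot_point(q,c)[:4]])
s=manip.sense();print(s["time"],s["tool_pos"],s["ee_rot"],s["force"]);print(get_calibration("top"),get_calibration("scene"))
E
```

```text
pics
scene home [(0.85, [272.8, 228.4], [0.551, 0.054, 0.068]), (0.26, [218.8, 112.2], [0.402, -0.434, 0.068]), (0.22, [425.0, 316.9], [0.409, 0.517, 0.068])]
scene panel [(0.87, [312.9, 250.4], [0.512, 0.188, 0.08])]
scene start_top [(0.39, [323.2, 227.1], [0.448, 0.158, 0.102])]
scene jar [(0.98, [277.8, 111.2], [0.217, -0.333, 0.036]), (0.82, [139.0, 191.6], [0.785, -0.336, 0.036]), (0.72, [235.6, 148.9], [0.441, -0.285, 0.036]), (0.68, [208.6, 193.1], [0.616, -0.191, 0.036])]
scene ramp []
scene mill [(0.82, [279.2, 240.5], [0.538, 0.069, 0.0])]
scene spare_jar [(0.8, [217.4, 259.8], [0.723, 0.003, 0.0])]
scene tall_bottle [(0.79, [334.5, 213.7], [0.339, 0.104, 0.0]), (0.3, [221.3, 202.4], [0.594, -0.159, 0.0])]
scene cream_jar [(0.62, [299.9, 199.3], [0.389, -0.007, 0.0]), (0.51, [211.8, 194.4], [0.6, -0.204, 0.0])]
top home [(0.68, [339.1, 174.1], [0.607, -0.141, 0.068]), (0.59, [264.3, 201.0], [0.535, 0.07, 0.068])]
top panel [(0.96, [223.6, 209.4], [0.513, 0.182, 0.08])]
top start_top [(0.61, [227.6, 232.4], [0.449, 0.169, 0.102])]
top jar [(0.82, [389.8, 233.7], [0.438, -0.2
[... 933 characters left out ...]

       [  0.        ,   0.        ,   1.        ]]), 'k1': -0.1126160415361801, 'xyz': array([0.41577605, 0.01580365, 1.42453848]), 'attitude': array([[-0.01848093, -0.9979059 ,  0.06198602],
       [-0.99981991,  0.01871264,  0.0031595 ],
       [-0.00431281, -0.06191646, -0.99807202]])} {'intrinsics': array([[452.40456883,   0.        , 279.3991385 ],
       [  0.        , 452.40456883, 208.73231904],
       [  0.        ,   0.        ,   1.        ]]), 'k1': -0.0033091708234186655, 'xyz': array([0.96689379, 0.58756286, 1.2191995 ]), 'attitude': array([[-0.77468789,  0.52904635, -0.34636489],
       [ 0.63233102,  0.65160638, -0.41900669],
       [ 0.00401961, -0.54361667, -0.83932399]])}
```

Run:
```python
import cv2
a=cv2.imread("pics/top0.png");cv2.imwrite("pics/top1.png",cv2.resize(a,(800,600),interpolation=cv2.INTER_CUBIC))
cv2.imwrite("pics/top2.png",cv2.resize(a[100:280,190:430],(800,600),interpolation=cv2.INTER_CUBIC))
```

```text
(no output)
```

View pics/top1.png

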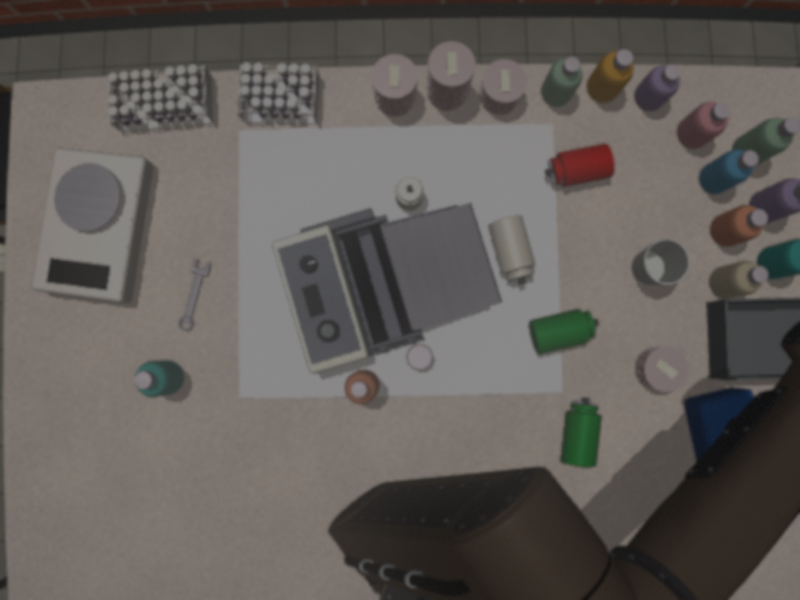

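View pics/top2.png

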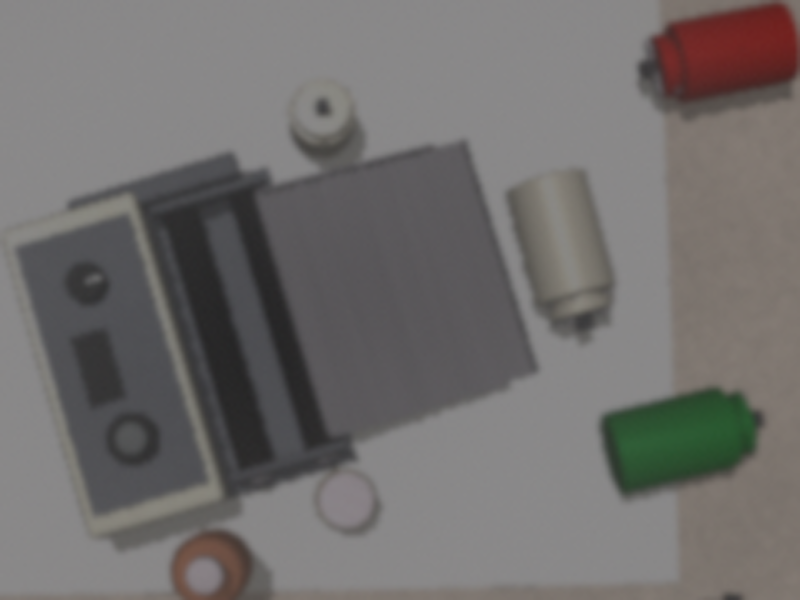

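The top view shows these jar candidates: the white jar at (357,172) right at the foot of the ramp, the red one at (410,114), and two green ones at (390,233) and (403,307). Only the white one is the right colour and roughly parallel to the rollers, and the crop confirms it, with its lid at the robot-side end. The start button is at (229,231) in its wide collar, the knob at (216,185).

```bash
cat >> h.py <<'E'
def proj(cam,P):
    c=get_calibration(cam);K=np.array(c["intrinsics"]);k=c["k1"];q=np.array(c["attitude"]).T@(np.array(P)-np.array(c["xyz"]))
    u=q[:2]/q[2];u=u*(1+k*(u@u));return np.array([K[0,0]*u[0]+K[0,2],K[1,1]*u[1]+K[1,2]])
E
python3 - <<'E'
from h import *
from scipy.optimize import least_squares
t=lambda x,y:(190+x*.3,100+y*.3)
obs=[("top",t(2,236),(178,-135,80)),("top",t(128,195),(60,-135,80)),("top",t(222,490),(60,135,80)),("top",t(95,533),(178,135,80)),
("top",t(467,142),(-229,-108,0)),("top",t(537,372),(-229,108,0)),("top",t(133,437),(119,65,102)),("scene",(323.2,227.1),(119,65,102)),("scene",(312.9,250.4),(119,0,80)),("top",(223.6,209.4),(119,0,80)),("scene",(272.8,228.4),(0,0,68.5)),("top",(264.3,201),(0,0,68.5))]
def W(p,m):
    c,s=np.cos(p[2]),np.sin(p[2]);m=np.array(m)/1000
    return [p[0]+c*m[0]-s*m[1],p[1]+s*m[0]+c*m[1],m[2]]
f=lambda p:np.concatenate([proj(c,W(p,m))-px for c,px,m in obs])
r=least_squares(f,[.545,.06,1.85],loss="soft_l1");print(r.x,np.degrees(r.x[2]));print(np.round(f(r.x).reshape(-1,2),1).tolist())
p=r.x;print("start",W(p,(119,65,102)),"ramp0",W(p,(-229,0,0)),"home",W(p,(0,0,68.5)))
# jar axis via mask
for cam in("top","scene"):
    for g in cut_out("jar",cam):
        m=g["region"];yx=np.argwhere(m)[:,::-1];c=yx.mean(0)
        if abs(atz(cam,c,.036)[:2]-[.617,-.194]).max()>.05: continue
        pts=np.array([atz(cam,q,.036)[:2] for q in yx]); mu=pts.mean(0);w,v=np.linalg.eigh(np.cov((pts-mu).T));a=v[:,1]
        if a[0]>0:a=-a
        al=(pts-mu)@a;pe=(pts-mu)@v[:,0]
        print(cam,g["p"],mu,"axis deg",np.degrees(np.arctan2(a[1],a[0])),"ext",al.min(),al.max(),pe.min(),pe.max())
def inM(P):
    d=np.array(P[:2])-p[:2];c,s=np.cos(p[2]),np.sin(p[2]);return np.round([c*d[0]+s*d[1],-s*d[0]+c*d[1]],3)
for n,P in dict(jarT=(.617,-.194),jarS=(.616,-.191),spare=(.723,.004),cream=(.406,-.016),tall=(.343,.103)).items():print(n,inM(P))
c=get_calibration("wrist");print(c["T_tool_cam"])
E
```

```text
[0.54558205 0.06718058 1.85104709] 106.05718597233685
[[-0.7, -1.1], [1.8, -1.3], [1.8, 3.1], [-1.0, 2.8], [-0.6, -0.5], [0.6, 0.1], [-0.2, 0.8], [0.8, 1.8], [-1.6, -1.3], [0.2, 0.2], [4.1, 2.0], [0.8, -3.7]]
start [np.float64(0.4502029481334713), np.float64(0.16355914759500162), np.float64(0.102)] ramp0 [np.float64(0.6089226751168227), np.float64(-0.15288523656488576), np.float64(0.0)] home [np.float64(0.5455820450588368), np.float64(0.06718058218908923), np.float64(0.0685)]
top 0.78 [ 0.6110979  -0.20016466] axis deg -168.73671389661266 ext -0.06705762739570649 0.07439738864430263 -0.03636514256920956 0.03565002348693686
scene 0.88 [ 0.61206346 -0.20092281] axis deg -161.9352226377183 ext -0.07109695965424459 0.07933669279279319 -0.04227248675478584 0.044910393804466785
jarT [-0.271  0.004]
jarS [-0.268  0.004]
spare [-0.11  -0.153]
cream [-0.041  0.157]
tall [0.09  0.185]
[[ 7.94989427e-04 -9.54608085e-01 -2.97863681e-01  7.95915983e-02]
 [ 9.99999684e-01  7.49690102e-04  2.66326337e-04 -7.09370795e-04]
 [-3.09318216e-05 -2.97863799e-01  9.54608379e-01 -1.58423302e-01]
 [ 0.00000000e+00  0.00000000e+00  0.00000000e+00  1.00000000e+00]]
```

```bash
cat >> h.py <<'E'
MP=np.array([.5456,.0672,1.8510])
def M2W(x,y):
    c,s=np.cos(MP[2]),np.sin(MP[2]);return np.array([MP[0]+c*x-s*y,MP[1]+s*x+c*y])
def W2M(P):
    d=np.array(P[:2])-MP[:2];c,s=np.cos(MP[2]),np.sin(MP[2]);return np.array([c*d[0]+s*d[1],-s*d[0]+c*d[1]])
def plan(target,yaw,n):
    from scipy.spatial.transform import Rotation as Ro
    s=manip.sense();R=np.array(s["ee_rot"]);P=np.array(s["tool_pos"])
    a=np.arctan2(R[1,1],R[0,1]);d=(yaw-a+np.pi)%(2*np.pi)-np.pi
    Rt=np.column_stack([[np.sin(yaw),-np.cos(yaw),0],[np.cos(yaw),np.sin(yaw),0],[0,0,0]]);Rt[:,2]=np.cross(Rt[:,0],Rt[:,1])
    if Rt[2,2]>0: Rt[:,0]*=-1;Rt[:,2]*=-1
    rv=Ro.from_matrix(R.T@Rt).as_rotvec()/n; st=(np.array(target)-P)/n
    print("t",s["time"],"yaw",a,"P",P,"mill",W2M(P),"F",s["force"])
    for i in range(n):
        print(np.round(np.r_[rv,R.T@st],4).tolist()); R=R@Ro.from_rotvec(rv).as_matrix()
E
python3 - <<'E'
from h import *
plan([*M2W(-.350,.004),.16],MP[2]+np.pi/2,15)
E
```

```text
t 1.1 yaw 1.9136386090959276 P [ 0.22685472 -0.63571666  0.22657947] mill [-0.58735285  0.50070652] F [ 0.02417104 -1.28158424 -0.79965687]
[0.0, -0.0, -0.1005, -0.034, 0.0137, 0.0044]
[0.0, -0.0, -0.1005, -0.0352, 0.0102, 0.0044]
[0.0, -0.0, -0.1005, -0.0361, 0.0066, 0.0044]
[0.0, -0.0, -0.1005, -0.0366, 0.003, 0.0044]
[0.0, -0.0, -0.1005, -0.0367, -0.0007, 0.0044]
[0.0, -0.0, -0.1005, -0.0364, -0.0044, 0.0044]
[0.0, -0.0, -0.1005, -0.0358, -0.008, 0.0044]
[0.0, -0.0, -0.1005, -0.0348, -0.0116, 0.0044]
[0.0, -0.0, -0.1005, -0.0335, -0.015, 0.0044]
[0.0, -0.0, -0.1005, -0.0318, -0.0183, 0.0044]
[0.0, -0.0, -0.1005, -0.0298, -0.0214, 0.0044]
[0.0, -0.0, -0.1005, -0.0275, -0.0243, 0.0044]
[0.0, -0.0, -0.1005, -0.0249, -0.0269, 0.0044]
[0.0, -0.0, -0.1005, -0.0221, -0.0293, 0.0044]
[0.0, -0.0, -0.1005, -0.0191, -0.0314, 0.0044]
```

Emit:
play_rows --moves '[[[0,0,-0.1,-0.034,0.0137,0.0044,110],[0,0,-0.1,-0.0352,0.01,0.0044,110],[0,0,-0.1,-0.036,0.0066,0.0044,110],[0,0,-0.1,-0.0366,0.003,0.0044,110],[0,0,-0.1,-0.0367,-0.0007,0.0044,110]]]'

```text
time: 1.52
tool_pos: [0.3652, -0.5132, 0.2045]
ee_rot: [[-0.662, -0.75, 0.0], [-0.75, 0.662, -0.0], [-0.0, -0.0, -1.0]]
force: [0.7, -0.1, -0.7]
finger_gap: 0.0597
gripper_force: 0.0
```

Emit:
play_rows --moves '[[[0,0,-0.1,-0.0364,-0.0044,0.0044,110],[0,0,-0.1,-0.0358,-0.008,0.0044,110],[0,0,-0.1,-0.0348,-0.0116,0.0044,110],[0,0,-0.1,-0.0335,-0.015,0.0044,110],[0,0,-0.1,-0.0318,-0.0183,0.0044,110]]]'

```text
time: 1.93
tool_pos: [0.5031, -0.3918, 0.1826]
ee_rot: [[-0.221, -0.975, 0.0], [-0.975, 0.221, -0.0], [0.0, -0.0, -1.0]]
force: [-0.5, -0.6, -1.0]
finger_gap: 0.0502
gripper_force: 0.0
```

Emit:
play_rows --moves '[[[0,0,-0.1,-0.0298,-0.0214,0.0044,110],[0,0,-0.1,-0.0275,-0.0243,0.0044,110],[0,0,-0.1,-0.0249,-0.0269,0.0044,110],[0,0,-0.1,-0.022,-0.0293,0.0044,110],[0,0,-0.1,-0.019,-0.0314,0.0044,110]]]'

```text
time: 2.35
tool_pos: [0.6413, -0.2711, 0.1605]
ee_rot: [[0.274, -0.962, 0.0], [-0.962, -0.274, -0.0], [0.0, -0.0, -1.0]]
force: [0.9, -1.3, -0.4]
finger_gap: 0.0501
gripper_force: 0.0
```

Run:
```python
from h import *
print(manip.sense()["finger_gap"])
im=get_image("wrist");cv2.imwrite("pics/w1.png",im)
print([(r["p"],np.round(r["position"],0),W2M(atz("wrist",r["position"],.036))) for r in spot_point("jar","wrist")])
plan([*M2W(-.350,.004),.022],MP[2]+np.pi/2,5)
```

```text
0.050067203552815055
[(0.96, array([127.,  40.]), array([-0.46829705, -0.1128462 ])), (0.84, array([512., 239.]), array([-0.31568231,  0.19030183])), (0.72, array([282., 281.]), array([-0.2769227 , -0.00226192]))]
t 2.45 yaw -2.861431016273481 P [ 0.643243   -0.26882371  0.15896639] mill [-0.3499218  -0.00090702] F [-0.27766215 -0.1562162  -0.27059895]
[0.0001, 0.0001, -0.0, 0.0, 0.001, 0.0274]
[0.0001, 0.0001, -0.0, 0.0, 0.001, 0.0274]
[0.0001, 0.0001, -0.0, 0.0, 0.001, 0.0274]
[0.0001, 0.0001, -0.0, 0.0, 0.001, 0.0274]
[0.0001, 0.0001, -0.0, 0.0, 0.001, 0.0274]
```

View pics/w1.png

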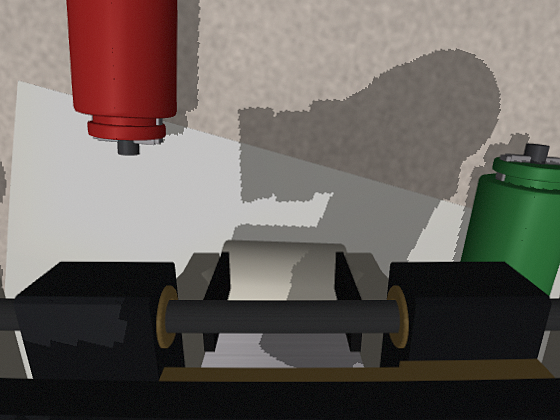

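Wrist view: the white jar's back edge lies at rows ~242, columns 225–345, centred between the fingers and ahead of them. The red (120,60) and green (515,230) look-alikes are clear, so I descend behind the jar.

Emit:
play_rows --moves '[[[0,0,0,0,0,0.028,110],[0,0,0,0,0,0.028,110],[0,0,0,0,0,0.028,110],[0,0,0,0,0,0.028,110],[0,0,0,0,0,0.025,110]]]'

```text
time: 2.87
tool_pos: [0.6395, -0.2725, 0.022]
ee_rot: [[0.268, -0.963, -0.001], [-0.963, -0.268, 0.0], [-0.0, 0.0, -1.0]]
force: [0.2, 1.0, -0.3]
finger_gap: 0.0499
gripper_force: 0.0
```

Emit:
play_rows --moves '[[[0,0,0,-0.005,0,0,110],[0,0,0,-0.005,0,0,110],[0,0,0,-0.005,0,0,110],[0,0,0,-0.005,0,0,110],[0,0,0,-0.005,0,0,110]]]'

```text
time: 3.28
tool_pos: [0.6344, -0.248, 0.0258]
ee_rot: [[0.269, -0.963, 0.003], [-0.963, -0.269, -0.0], [0.001, -0.003, -1.0]]
force: [1.1, -1.0, 0.1]
finger_gap: 0.05
gripper_force: 0.0
```

```bash
cat > st.py <<'E'
from h import *
s=manip.sense();print(s["time"],"tcp mill",W2M(s["tool_pos"]).round(4),s["tool_pos"][2].round(4),"F",np.round(s["force"],1))
get_image("top")
for r in spot_point("jar","top"):
    for z in(.036,):
        m=W2M(atz("top",r["position"],z))
        zz=.036+max(0,(m[0]+.229)*.2126)+.0008;m=W2M(atz("top",r["position"],zz));zz=.0368+max(0,(m[0]+.229)*.2126);m=W2M(atz("top",r["position"],zz))
        if abs(m[1])<.08: print("jar",round(r["p"],2),m.round(4),round(zz,3))
E
python3 st.py
```

```text
3.2833 tcp mill [-0.3275  0.0018] 0.0258 F [ 1.1 -1.   0.1]
jar 0.9 [-0.2765  0.0102] 0.037
```

Emit:
play_rows --moves '[[[0,0,0,-0.004,0,0,110],[0,0,0,-0.004,0,0,110],[0,0,0,-0.004,0,0,110],[0,0,0,-0.004,0,0,110],[0,0,0,-0.004,0,0,110]]]'

```text
time: 3.8
tool_pos: [0.6276, -0.2288, 0.0234]
ee_rot: [[0.269, -0.963, -0.0], [-0.963, -0.269, 0.0], [-0.0, 0.0, -1.0]]
force: [-0.5, 0.7, -0.6]
finger_gap: 0.0496
gripper_force: 0.1
```

Emit:
play_rows --moves '[[[0,0,0,-0.004,0,0,110],[0,0,0,-0.004,0,0,110],[0,0,0,-0.004,0,0,110],[0,0,0,-0.004,0,0,110],[0,0,0,-0.004,0,0,110]]]'

```text
time: 4.22
tool_pos: [0.6224, -0.2095, 0.0235]
ee_rot: [[0.269, -0.963, -0.0], [-0.963, -0.269, 0.0], [-0.0, 0.0, -1.0]]
force: [-0.0, -0.6, 0.0]
finger_gap: 0.0497
gripper_force: 0.1
```

```bash
python3 st.py
```

```text
4.2167 tcp mill [-0.2872  0.0027] 0.0235 F [-0.  -0.6  0. ]
jar 0.73 [-0.2351  0.0036] 0.037
```

Emit:
play_rows --moves '[[[0,0,0,-0.004,0,0,110],[0,0,0,-0.004,0,0,110],[0,0,0,-0.004,0,0,110],[0,0,0,-0.004,0,0,110],[0,0,0,-0.004,0,-0.001,110]]]'

```text
time: 4.73
tool_pos: [0.6185, -0.1916, 0.0257]
ee_rot: [[0.269, -0.963, 0.003], [-0.963, -0.269, -0.002], [0.002, -0.002, -1.0]]
force: [2.0, -6.8, 3.9]
finger_gap: 0.0499
gripper_force: 3.3
```

Emit:
play_rows --moves '[[[0,0,0,-0.005,0,-0.001,110],[0,0,0,-0.005,0,-0.001,110],[0,0,0,-0.005,0,-0.001,110],[0,0,0,-0.005,0,-0.001,110],[0,0,0,-0.005,0,-0.001,110]]]'

```text
time: 5.15
tool_pos: [0.6118, -0.1674, 0.0309]
ee_rot: [[0.269, -0.963, 0.003], [-0.963, -0.269, -0.002], [0.002, -0.002, -1.0]]
force: [1.3, -6.2, 3.6]
finger_gap: 0.0499
gripper_force: 3.3
```

```bash
python3 st.py
```

```text
5.15 tcp mill [-0.2437  0.0012] 0.0309 F [ 1.3 -6.2  3.6]
jar 0.66 [-0.1936  0.0049] 0.044
jar 0.42 [0.1199 0.0679] 0.111
```

Emit:
play_rows --moves '[[[0,0,0,-0.005,0,-0.0011,110],[0,0,0,-0.005,0,-0.0011,110],[0,0,0,-0.005,0,-0.0011,110],[0,0,0,-0.005,0,-0.0011,110],[0,0,0,-0.005,0,-0.0011,110]]]'

```text
time: 5.67
tool_pos: [0.6047, -0.1433, 0.0359]
ee_rot: [[0.269, -0.963, 0.002], [-0.963, -0.269, -0.001], [0.002, -0.001, -1.0]]
force: [2.5, -6.0, 3.9]
finger_gap: 0.0498
gripper_force: 3.3
```

Emit:
play_rows --moves '[[[0,0,0,-0.005,0,-0.0011,110],[0,0,0,-0.005,0,-0.0011,110],[0,0,0,-0.005,0,-0.0011,110],[0,0,0,-0.005,0,-0.0011,110],[0,0,0,-0.005,0,-0.0011,110]]]'

```text
time: 6.08
tool_pos: [0.5979, -0.1191, 0.0414]
ee_rot: [[0.269, -0.963, 0.002], [-0.963, -0.269, -0.001], [0.002, -0.001, -1.0]]
force: [1.7, -6.6, 3.4]
finger_gap: 0.0501
gripper_force: 3.3
```

```bash
python3 st.py; python3 -c "
from h import *
im=get_image('top');cv2.imwrite('pics/t3.png',cv2.resize(im[100:280,190:430],(800,600)))"
```

```text
6.0833 tcp mill [-0.1935  0.0013] 0.0414 F [ 1.7 -6.6  3.4]
jar 0.58 [-0.1385  0.0068] 0.056
```

View pics/t3.png

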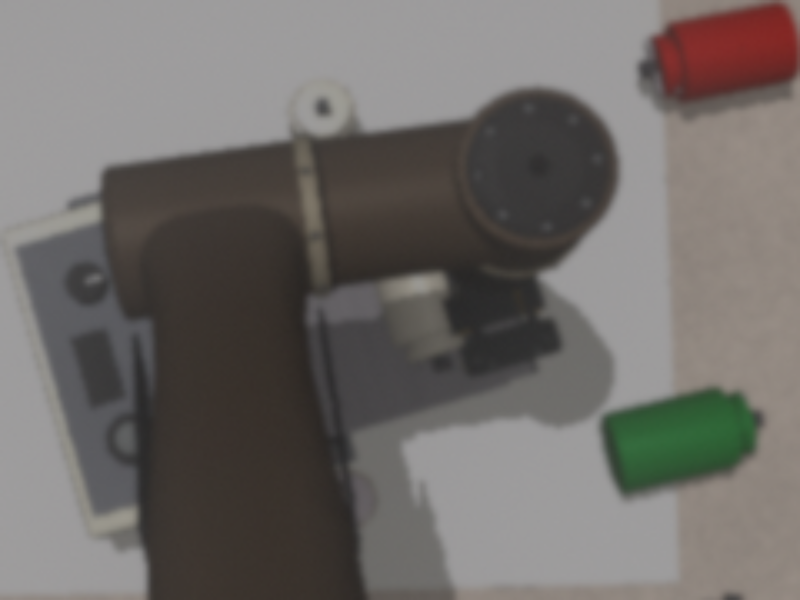

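The top view shows the jar on the ramp at crop (420,315), ahead of the fingers and parallel to the rollers. I carry on pushing.

Emit:
play_rows --moves '[[[0,0,0,-0.005,0,-0.0011,110],[0,0,0,-0.005,0,-0.0011,110],[0,0,0,-0.005,0,-0.0011,110],[0,0,0,-0.005,0,-0.0011,110],[0,0,0,-0.005,0,-0.0011,110]]]'

```text
time: 6.65
tool_pos: [0.5909, -0.0951, 0.0465]
ee_rot: [[0.269, -0.963, 0.001], [-0.963, -0.269, -0.001], [0.001, -0.001, -1.0]]
force: [1.9, -6.2, 4.1]
finger_gap: 0.0498
gripper_force: 3.3
```

Emit:
play_rows --moves '[[[0,0,0,-0.005,0,-0.0011,110],[0,0,0,-0.005,0,-0.0011,110],[0,0,0,-0.005,0,-0.0011,110],[0,0,0,-0.005,0,-0.0011,110],[0,0,0,-0.005,0,-0.0011,110]]]'

```text
time: 7.07
tool_pos: [0.5841, -0.071, 0.052]
ee_rot: [[0.269, -0.963, 0.001], [-0.963, -0.269, -0.001], [0.001, -0.0, -1.0]]
force: [2.1, -6.0, 4.2]
finger_gap: 0.0501
gripper_force: 3.3
```

Emit:
play_rows --moves '[[[0,0,0,-0.005,0,-0.0011,110],[0,0,0,-0.005,0,-0.0011,110],[0,0,0,-0.005,0,-0.0011,110],[0,0,0,-0.005,0,-0.0011,110],[0,0,0,-0.005,0,-0.0011,110]]]'

```text
time: 7.48
tool_pos: [0.5773, -0.0469, 0.0575]
ee_rot: [[0.269, -0.963, 0.001], [-0.963, -0.269, -0.001], [0.001, -0.0, -1.0]]
force: [2.3, -7.1, 3.8]
finger_gap: 0.0502
gripper_force: 3.3
```

```bash
python3 st.py
```

```text
7.4833 tcp mill [-0.1184  0.0011] 0.0575 F [ 2.3 -7.1  3.8]
jar 0.56 [-0.0749  0.0003] 0.07
```

Emit:
play_rows --moves '[[[0,0,0,-0.005,0,-0.0011,110],[0,0,0,-0.005,0,-0.0011,110],[0,0,0,-0.004,0,-0.0009,110],[0,0,0,-0.004,0,-0.0009,110],[0,0,0,-0.004,0,-0.0009,110]]]'

```text
time: 8.0
tool_pos: [0.5713, -0.0258, 0.0622]
ee_rot: [[0.269, -0.963, 0.0], [-0.963, -0.269, -0.001], [0.001, 0.0, -1.0]]
force: [1.5, -6.2, 3.5]
finger_gap: 0.0498
gripper_force: 3.3
```

Emit:
play_rows --moves '[[[0,0,0,-0.004,0,-0.0009,110],[0,0,0,-0.004,0,-0.0009,110],[0,0,0,-0.004,0,-0.0009,110],[0,0,0,-0.004,0,-0.0005,110],[0,0,0,-0.004,0,0,110]]]'

```text
time: 8.42
tool_pos: [0.5652, -0.0057, 0.0648]
ee_rot: [[0.268, -0.963, -0.001], [-0.963, -0.268, 0.0], [-0.0, 0.001, -1.0]]
force: [0.3, 0.2, -0.6]
finger_gap: 0.0497
gripper_force: 0.0
```

```bash
python3 st.py
```

```text
8.4167 tcp mill [-0.0755  0.0013] 0.0648 F [ 0.3  0.2 -0.6]
jar 0.77 [-0.0395  0.0037] 0.077
```

Emit:
play_rows --moves '[[[0,0,0,0,0,0,110],[0,0,0,0,0,0,110],[0,0,0,0,0,0,110],[0,0,0,0,0,0,110],[0,0,0,0,0,0,110]]]'

```text
time: 8.93
tool_pos: [0.5656, -0.0058, 0.0651]
ee_rot: [[0.269, -0.963, -0.0], [-0.963, -0.269, 0.0], [-0.0, 0.0, -1.0]]
force: [0.2, 0.2, 0.7]
finger_gap: 0.05
gripper_force: 0.0
```

Run:
```python
from h import *
for c in("top","scene"):
    im=get_image(c);a=im[130:280,200:400]
    cv2.imwrite(f"pics/{c}5.png",cv2.resize(a,(800,600)))
    print(c,[(round(r["p"],2),W2M(atz(c,r["position"],.0685)).round(4)) for r in spot_point("jar",c)])
print(manip.sense()["force"])
a=cv2.imread("pics/top5.png");b=cv2.imread("pics/scene5.png")
cv2.imwrite("pics/b5.png",np.hstack([cv2.resize(a,(400,300)),cv2.resize(b,(400,300))]))
```

```text
top [(0.96, array([-0.3095,  0.1991])), (0.83, array([0.0041, 0.0019])), (0.58, array([-0.279 ,  0.3976]))]
scene [(0.82, array([-0.4492, -0.1226])), (0.81, array([0.012 , 0.0032])), (0.75, array([-0.2779,  0.3934])), (0.69, array([-0.2944,  0.1834]))]
[ 0.38137962 -0.30947833  0.54070619]
```

View pics/b5.png

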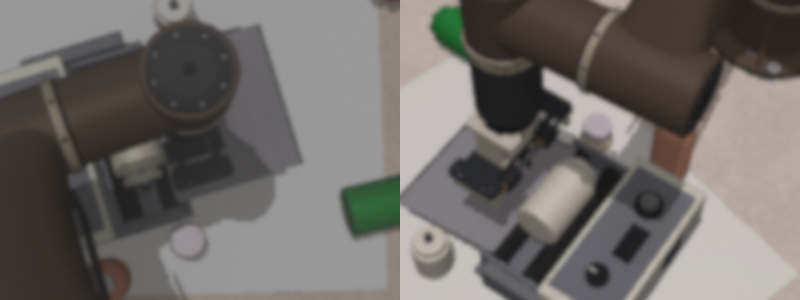

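The jar lies in the trough on both rollers: networks put it at mill x ≈ 4–12 mm, y ≈ 2 mm, and it sits at scene crop (560,200) against them. Backing off, then rising.

Emit:
play_rows --moves '[[[0,0,0,0.015,0,-0.005,110],[0,0,0,0.015,0,-0.02,110],[0,0,0,0,0,-0.035,160],[0,0,0,0,0,-0.04,220],[0,0,0,0,0,-0.04,255]]]'

```text
time: 9.55
tool_pos: [0.573, -0.0351, 0.2063]
ee_rot: [[0.268, -0.963, -0.002], [-0.963, -0.268, -0.0], [-0.0, 0.002, -1.0]]
force: [1.6, 0.8, 0.8]
finger_gap: 0.0347
gripper_force: 0.0
```

Run:
```python
from h import *
plan([*M2W(.119,.065),.18],MP[2],14)
```

```text
t 9.55 yaw -2.870181128635715 P [ 0.57299898 -0.03514518  0.20631592] mill [-0.10593085  0.00197331] F [1.55945585 0.78080797 0.84806831]
[0.0001, -0.0001, 0.1116, -0.016, 0.0046, 0.0019]
[0.0001, -0.0001, 0.1116, -0.0154, 0.0064, 0.0019]
[0.0001, -0.0001, 0.1116, -0.0146, 0.0081, 0.0019]
[0.0001, -0.0001, 0.1116, -0.0136, 0.0096, 0.0019]
[0.0001, -0.0001, 0.1116, -0.0125, 0.0111, 0.0019]
[0.0001, -0.0001, 0.1116, -0.0111, 0.0124, 0.0019]
[0.0001, -0.0001, 0.1116, -0.0097, 0.0136, 0.0019]
[0.0001, -0.0001, 0.1116, -0.0081, 0.0146, 0.0019]
[0.0001, -0.0001, 0.1116, -0.0064, 0.0154, 0.0019]
[0.0001, -0.0001, 0.1116, -0.0047, 0.016, 0.0019]
[0.0001, -0.0001, 0.1116, -0.0029, 0.0164, 0.0019]
[0.0001, -0.0001, 0.1116, -0.001, 0.0167, 0.0019]
[0.0001, -0.0001, 0.1116, 0.0008, 0.0167, 0.0019]
[0.0001, -0.0001, 0.1116, 0.0027, 0.0165, 0.0019]
```

Emit:
play_rows --moves '[[[0,0,0.11,-0.016,0.0046,0.002,255],[0,0,0.11,-0.0154,0.0064,0.002,255],[0,0,0.11,-0.0146,0.008,0.002,255],[0,0,0.11,-0.0136,0.0096,0.002,255],[0,0,0.11,-0.0125,0.011,0.002,255]]]'

```text
time: 9.97
tool_pos: [0.5293, 0.0367, 0.1952]
ee_rot: [[-0.28, -0.96, 0.0], [-0.96, 0.28, 0.0], [-0.0, -0.0, -1.0]]
force: [0.3, -0.1, -0.4]
finger_gap: 0.0029
gripper_force: 0.0
```

Emit:
play_rows --moves '[[[0,0,0.11,-0.011,0.0124,0.002,255],[0,0,0.11,-0.0097,0.0136,0.002,255],[0,0,0.11,-0.008,0.0146,0.002,255],[0,0,0.11,-0.0064,0.0154,0.002,255],[0,0,0.11,-0.0047,0.016,0.002,255]]]'

```text
time: 10.38
tool_pos: [0.4845, 0.107, 0.1852]
ee_rot: [[-0.74, -0.672, 0.0], [-0.672, 0.74, 0.0], [-0.0, 0.0, -1.0]]
force: [0.3, 0.5, -0.8]
finger_gap: 0.0003
gripper_force: 0.0
```

Emit:
play_rows --moves '[[[0,0,0.11,-0.003,0.0164,0.002,255],[0,0,0.11,-0.001,0.0167,0.002,255],[0,0,0.11,0.0008,0.0167,0.002,255],[0,0,0.11,0.0027,0.0165,0.002,255],[0,0,0,0,0,0,255]]]'

```text
time: 10.8
tool_pos: [0.4478, 0.1641, 0.177]
ee_rot: [[-0.956, -0.292, -0.0], [-0.292, 0.956, 0.0], [0.0, 0.001, -1.0]]
force: [0.4, -0.2, 0.5]
finger_gap: 0.0004
gripper_force: 0.0
```

Run:
```python
from h import *
im=get_image("wrist");cv2.imwrite("pics/w6.png",im)
for q,z in(("start_top",.102),("panel",.08),("home",.0685),("jar",.0685)):
    print(q,[(round(r["p"],2),np.round(r["position"]),atz("wrist",r["position"],z).round(4),W2M(atz("wrist",r["position"],z)).round(4)) for r in spot_point(q,"wrist")[:3]])
plan([*M2W(.119,.065),.115],MP[2],3)
```

```text
start_top [(0.91, array([283., 224.]), array([0.454, 0.165, 0.102]), array([0.1193, 0.061 ]))]
panel [(0.86, array([279., 294.]), array([0.5188, 0.1818, 0.08  ]), array([ 0.1175, -0.0059]))]
home []
jar [(0.91, array([132., 283.]), array([0.5526, 0.0646, 0.0685]), array([-0.0044, -0.006 ])), (0.27, array([107.,  70.]), array([0.3949, 0.0176, 0.0685]), array([-0.006 ,  0.1585]))]
t 11.05 yaw 1.8749218903827836 P [0.4492538  0.16233078 0.1772601 ] mill [0.11806528 0.06628006] F [ 0.69899431  0.14218254 -0.75643875]
[-0.0, 0.0, 0.008, -0.0004, 0.0003, 0.0208]
[-0.0, 0.0, 0.008, -0.0004, 0.0003, 0.0208]
[-0.0, 0.0, 0.008, -0.0004, 0.0003, 0.0208]
```

View pics/w6.png

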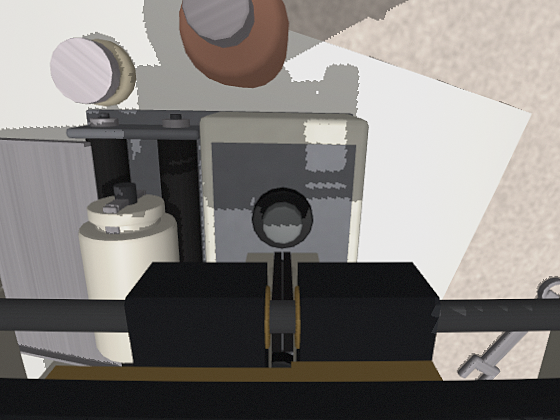

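Wrist view: the grey start button is at (283,222) in its black collar, right ahead of the fingertips. The jar lies in the trough at (130,270). I shift 3 mm and descend.

Emit:
play_rows --moves '[[[0,0,0,-0.003,0,0.022,255],[0,0,0,0,0,0.022,255],[0,0,0,0,0,0.022,255],[0,0,0,0,0,0.003,255],[0,0,0,0,0,0.003,255]]]'

```text
time: 11.47
tool_pos: [0.4517, 0.1627, 0.1046]
ee_rot: [[-0.955, -0.298, -0.002], [-0.298, 0.955, -0.002], [0.002, -0.001, -1.0]]
force: [1.0, 0.0, 0.2]
finger_gap: 0.0001
gripper_force: 0.0
```

Emit:
play_rows --moves '[[[0,0,0,0,0,0.002,255],[0,0,0,0,0,0.002,255],[0,0,0,0,0,0.002,255],[0,0,0,0,0,0.001,255],[0,0,0,0,0,0.001,255]]]'

```text
time: 11.88
tool_pos: [0.4526, 0.1639, 0.098]
ee_rot: [[-0.954, -0.299, 0.002], [-0.299, 0.954, 0.001], [-0.002, 0.0, -1.0]]
force: [1.2, -1.6, 2.9]
finger_gap: 0.0006
gripper_force: 1.9
```

Contact at about z = 0.1, with the force building up. Pressing further.

Emit:
play_rows --moves '[[[0,0,0,0,0,0.001,255],[0,0,0,0,0,0.001,255],[0,0,0,0,0,0.001,255],[0,0,0,0,0,0.001,255],[0,0,0,0,0,0,255]]]'

```text
time: 12.3
tool_pos: [0.4528, 0.1639, 0.0958]
ee_rot: [[-0.954, -0.3, 0.002], [-0.3, 0.954, 0.001], [-0.002, -0.0, -1.0]]
force: [-7.3, -3.9, 29.3]
finger_gap: 0.0003
gripper_force: 14.5
```

The button has bottomed out, with a force well past 5 N. Coming away.

Emit:
play_rows --moves '[[[0,0,0,0,0,-0.005,255],[0,0,0,0,0,-0.02,255],[0,0,0,0,0,-0.03,255],[0,0,0,0,0,-0.03,255],[0,0,0,0,0,-0.02,255]]]'

```text
time: 12.72
tool_pos: [0.452, 0.1639, 0.2005]
ee_rot: [[-0.954, -0.298, 0.001], [-0.298, 0.954, 0.001], [-0.001, 0.001, -1.0]]
force: [1.4, -0.3, -0.2]
finger_gap: 0.0003
gripper_force: 0.0
```

Emit:
play_rows --moves '[[[0,0,0,0,0,0,255],[0,0,0,0,0,0,255],[0,0,0,0,0,0,255],[0,0,0,0,0,0,255],[0,0,0,0,0,0,255]]]'

```text
time: 13.13
tool_pos: [0.4512, 0.1632, 0.197]
ee_rot: [[-0.955, -0.298, -0.002], [-0.298, 0.955, -0.001], [0.002, -0.001, -1.0]]
force: [0.5, -0.2, -0.6]
finger_gap: 0.0005
gripper_force: 0.0
```

Run:
```python
from h import *
im=get_image("wrist");cv2.imwrite("pics/w8.png",im)
print([(round(r["p"],2),W2M(atz("wrist",r["position"],.0685)).round(4)) for r in spot_point("jar","wrist")],manip.sense()["force"],manip.sense()["tool_pos"])
```

```text
[(0.72, array([-0.0004, -0.0018]))] [ 0.03606749 -0.50639594 -0.1450142 ] [0.45149933 0.16331913 0.19733169]
```

View pics/w8.png

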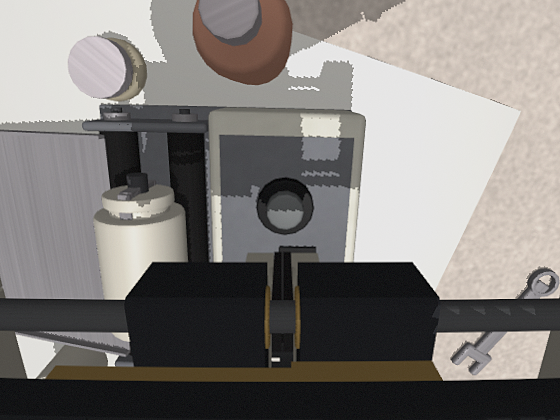

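The jar lies in the trough at (140,260), measured within 1 mm of the middle. The button at (285,207) is up again and nothing touches the arm.

```bash
python3 -c "
from bench import manip
print(manip.close_job())"
```

```text
the job is handed in; nothing more can be done
None
```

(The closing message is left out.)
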